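# Hold a tenoned rail home in the drilling jig

### The arm

A 7-joint arm with a two-finger parallel gripper is mounted at the origin on the work surface; the furniture and walls round the work are solid. World frame = base frame: x ahead of the robot, y to its left, z up, the work surface at z = 0. Lengths are in m, angles in rad, forces in N, time in s.
With the tool pointing down it reaches from about 0.425 to 0.95 m from the base axis. Payload 4.7 kg.
Tool frame: the origin (TCP) lies between the finger pads; the fingertips stand 25 mm ahead of it and the grasp point (between the pads) lies 6 mm ahead of it; z points along the fingers, y is the line along which they close (so a half turn about z gives the same grasp; the last joint's range is limited). The gripper opens to 85 mm and grips with 20 to 120 N. Pads are 22 mm wide; open, the fingers measure 114 mm over their backs; the gripper's body (76 mm by 85 mm) begins 54 mm behind the grasp point. The pads swing forward as they close: fully open they stand 13 mm farther back than shut.
Start: joints at [1.162, 0.469, -0.049, 1.532, 0.024, 1.141, -0.082], TCP at [0.25, -0.627, 0.256] pointing down, gripper open.
Joint ranges: [-2.59, 2.59], [-0.33, 1.99], [-1.39, 1.29], [0.1, 2.45], [-1.04, 4.18], [0.21, 1.99], [-2.66, 2.66]. Speed limits (rad/s): [2.57, 2.57, 3.14, 3.14, 3.14, 3.14, 3.14].

### API

Orientations are given as a 3x3 rotation matrix whose columns are the frame's x, y, z axes.
In Python, from rig import * gives the robot as it stands. Calls block until the motion is done:
- movep(position, orientation): joint-space move of the TCP to a pose.
- move_l(position, attitude=None, feed=0.15, until_force=None): straight line of the TCP; attitude=None keeps the orientation; feed is the mean speed in m/s. With until_force (N) it stops when the force on the tool has changed by that much, and returns True; else False.
- move_joints(angles): joint-space move.
- command_gripper(opening, newtons=None): finger opening in m; newtons is the grip in N (None keeps the last); returns when the fingers have stopped.
- sleep(seconds).
- inverse_kinematics(position, orientation): joint angles nearest the present ones, or None.
- sense(): the state.
- camera(name): name is "side" or "top" or "wrist"; returns (picture, depth): 480x640x3 uint8, red, green, blue; 480x640 float32, m along the optical axis (not along the pixel's ray), 0 where there is no reading.
- camera_params(name): a dict with "K" (3x3 intrinsics, pixels), "position" and "rotation" of the camera in the world; the wrist camera has in their place "tool_from_camera" (4x4, takes a point from camera to tool coordinates, whose origin is the TCP and whose axes are the flange's). Camera axes: x right, y down, z forward; pixel columns grow to the right and rows downward; lengths in m; the calibration is good to about 2 mm. A picture is of the moment at which its call begins: read the wrist's pose just before it. camera_params takes no time and is no camera call.
A pose or a line that the arm cannot do raises Unreachable and nothing moves.
- finish_job(): hands the job in; it is judged then, once.
The state is a dict: "time_s": time; "joint_pos": joint angles; "qd": joint speeds; "joint_efforts": joint torques, N m; "position": TCP position; "tcp_rot": TCP orientation; "wrist_force": force on the tool from outside, world axes, zero at the start; "ft_torque": the same for the moment, N m; "finger_gap": finger opening in m; "gripper_force": force on a finger pad.
Only numpy, scipy, OpenCV 4.12 (cv2) and the standard library are available. Lean on these libraries where they do the work, as an engineer would, in place of code of your own. Each camera call takes 0.05 s, during which the arm holds its last target. There are 200 camera calls.

### The job

Take the short rail with the tenon and lay it flat in the drilling jig, not turned over, with its square sawn end towards the short stop bar and the tenon pointing out of the open end. Press it into the corner so that it bears firmly on both aluminium bars at once, without slamming or forcing it, and finish there: the program ends with the gripper still on the rail and still pushing it against both bars, so that it can be drilled. Leave the mortised piece and the tape measure where they are.

Things in the scene. Friction and masses are not known exactly. Their poses are not given: they have to be found in the camera images.
- tenon_rail: Short pine rail with a tenon at one end, loose, about 0.12 kg, lying flat: 45 mm wide, 45 mm high, 152 mm long. Origin on the underside, 20 mm from rail_mid; its z is up, but its own x and y axes are turned 0.14 rad from the rail's sides, so use rail_mid for direction. Right of it stands the drawer chest, 290 mm high with the mallet on it.
- rail_mid (a point): On the rail: centre of the underside of its full-width body; y along the rail towards the square end, z up. The body is 45 mm wide (x -22.5 to +22.5), 45 mm high, y -55 to +55, square at y = +55; the tenon, 15 mm thick in x and 45 mm high, centred, goes on to y = -97. Grip across x near y = 0. At the start its y axis is within 0.4 rad of world +x; when home it points along the jig's x.
- rail_end (a point): Centre of the rail's square sawn end face: at x = 0, y = +55, z = 22.5 mm of rail_mid, same axes.
- jig: Drilling jig, screwed to the bench: a plywood base 210 mm (its x) by 130 mm (its y), 12 mm thick, with two aluminium stop bars on it, 20 mm wide and 16 mm high above the base (tops 28 mm above the bench). Origin: centre of the underside, on the bench. Open at its -x and -y sides. Between it and the rail are a beam 118 mm high and a case, 140 mm with its tin.
- jig_corner (a point): Inner corner: where the two bars' inner faces meet on the base's top; on the jig at x = +80, y = +40, z = 12 mm, axes as the jig. The rail belongs on its -x, -y side: when home, rail_mid is at x = -55, y = -22.5, z = 0 mm of this frame, rail_end at x = 0, y = -22.5. Fingers straddling the rail must keep their tips over 16 mm above this point to clear the long bar.
- long_fence: The long bar: 168 mm along the jig's x, 20 mm wide, 16 mm high, rigid, fixed to the jig. Its inner face looks to the jig's -y, at jig y = +40 mm. Origin: centre of its underside, axes as the jig.
- short_fence: The short bar: 94 mm along the jig's y, 20 mm wide, 16 mm high, rigid, fixed to the jig. Its inner face looks to the jig's -x, at jig x = +80 mm. Origin: centre of its underside, axes as the jig.
- mortise_rail: Bystander: the other half of the joint, a pine piece about 45 x 150 x 45 mm with a slot-like mortise in its top and no tenon, loose. Origin: about the middle of its underside. Leave it alone.
- tape_measure: Bystander: yellow pocket tape measure, 61 x 74 x 72 mm, loose. Origin: about the middle of its underside. Leave it alone.

How it is judged:
By the outcome, as a careful person would: the job done as asked, in the order asked, and still so for the second after the job is handed in, while the arm keeps its last pose, push and grip.
It also fails if it takes over 64 s, if anything falls off the work surface, if the arm or the gripper's body presses on something with over 40 N, if the wrist force passes 120 N, or if a joint passes its speed limit or range.

## Working session

There is one attempt and no reset: what is moved stays moved. The work goes in short steps, each a Python script; the robot and the scene stay as the last script left them, time stands still between calls to the robot, and variables do not carry over. Pictures are saved under pics/ and viewed, at most 10 in all, crops included, and the job is handed in when it is done.

```bash
mkdir -p pics; ls; python3 - <<'E'
from rig import *
import cv2,numpy as np
for n in("top","side"):
    p,d=camera(n); cv2.imwrite(f"pics/{n}0.png",p[:,:,::-1]); np.save(f"{n}0.npy",d); np.save(f"{n}0rgb.npy",p)
    print(n,camera_params(n),(d>0).mean())
print(camera_params("wrist"));s=sense();print(s["time_s"],s["tcp_rot"],s["wrist_force"])
E
```

```text
pics
top {'K': array([[617.49978447,   0.        , 326.73468227],
       [  0.        , 617.49978447, 238.84301491],
       [  0.        ,   0.        ,   1.        ]]), 'position': array([0.24001013, 0.0160597 , 1.48498591]), 'rotation': array([[ 0.01490971, -0.98548249,  0.16912115],
       [-0.9998516 , -0.01323453,  0.01102822],
       [-0.00862988, -0.16926048, -0.98553357]])} 0.9959830729166667
side {'K': array([[546.60274994,   0.        , 323.50646273],
       [  0.        , 546.60274994, 240.26592382],
       [  0.        ,   0.        ,   1.        ]]), 'position': array([ 0.67280373, -0.53637598,  1.04856397]), 'rotation': array([[ 9.56512715e-01,  2.48560750e-01, -1.52646582e-01],
       [ 2.91689338e-01, -8.13518324e-01,  5.03095684e-01],
       [ 8.69048985e-04, -5.25742799e-01, -8.50643141e-01]])} 0.996005859375
{'K': array([[404.45759557,   0.        , 316.94380392],
       [  0.        , 404.45759557, 233.40186264],
       [  0.        ,   0.        ,   1.        ]]), 'tool_from_camera': array([[ 4.04956720e-04, -9.51253717e-01, -3.08409145e-01,
         7.95377108e-02],
       [ 9.99999903e-01,  4.38895772e-04, -4.06750379e-05,
         1.01243508e-03],
       [ 1.74051751e-04, -3.08409099e-01,  9.51253803e-01,
        -1.18995301e-01],
       [ 0.00000000e+00,  0.00000000e+00,  0.00000000e+00,
         1.00000000e+00]])}
0.1 [[ 9.28732276e-01  3.70750356e-01 -7.30713474e-04]
 [ 3.70751069e-01 -9.28730835e-01  1.63738897e-03]
 [-7.15735912e-05 -1.79160879e-03 -9.99998393e-01]] [ 0.65545853 -0.37100575 -0.66638875]
```

View pics/top0.png

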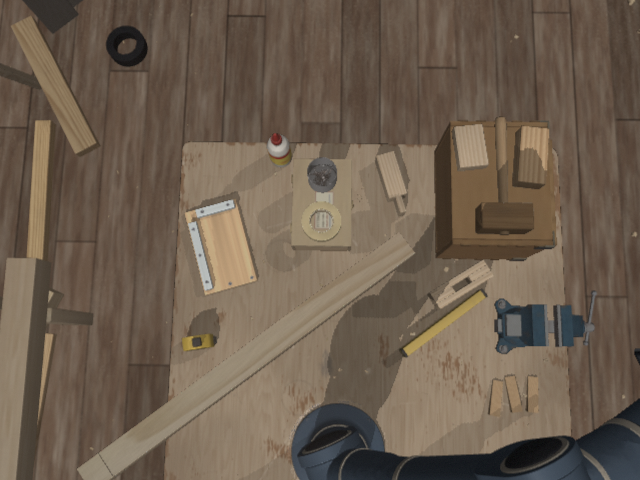

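View pics/side0.png

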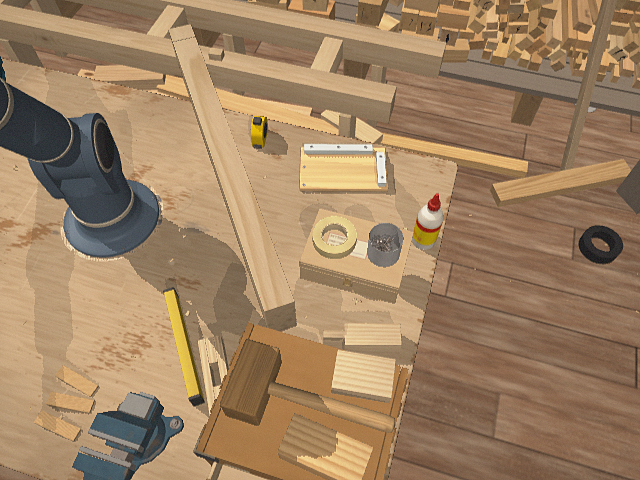

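The top view shows the tenon rail at about (392,178), square end up towards +x and tenon at (404,212). The jig is at (220,245), with the short bar at (215,208) and the long bar at (202,255). The beam runs from (410,245) to (90,470), the case is at (322,205) and the chest is right of x=437. The side view agrees with this.

```bash
cat > h.py <<'E'
import numpy as np,cv2
def world(cp,d,R=None,t=None):
    K=cp["K"];v,u=np.mgrid[:480,:640]
    P=np.dstack([(u-K[0,2])/K[0,0]*d,(v-K[1,2])/K[1,1]*d,d])
    R=cp["rotation"] if R is None else R; t=cp["position"] if t is None else t
    return P@R.T+t
def wristpose(s,cp):
    T=cp["tool_from_camera"];return s["tcp_rot"]@T[:3,:3], s["tcp_rot"]@T[:3,3]+s["position"]
def rect(pts):
    (c,sz,a)=cv2.minAreaRect((pts*1000).astype(np.float32)); return np.round(c,1),np.round(sz,1),round(a,2)
E
python3 - <<'E'
from rig import *
from h import *
for n in("top","side"):
    d=np.load(n+"0.npy");p=np.load(n+"0rgb.npy").astype(int);W=world(camera_params(n),d);x,y,z=W[...,0],W[...,1],W[...,2]
    sat=p.max(2)-p.min(2)
    if n=="top": print("bench z",np.median(z[380:400,430:480]))
    R=(z>.036)&(z<.055)&(x>.6)&(x<.85)&(y>-.2)&(y<-.08)
    print(n,"rail",R.sum(),rect(W[R][:,:2]),np.median(z[R]))
    J=(z>.020)&(z<.036)&(x>.4)&(x<.75)&(y>.15)&(y<.42)&(sat<30)
    print("bars",J.sum(),rect(W[J][:,:2]),np.median(z[J]))
    B=(z>.006)&(z<.036)&(x>.4)&(x<.75)&(y>.15)&(y<.42)
    print("jig",B.sum(),rect(W[B][:,:2]))
    for lab,m in(("beam",(z>.09)&(z<.135)&(x>.1)&(x<.7)&(y>-.2)&(y<.3)),("case",(z>.06)&(z<.2)&(x>.56)&(y>-.03)&(y<.15)),("chest",(z>.25)&(z<.4)&(x>.5)&(y<-.15))):
        Q=W[m];print(lab,rect(Q[:,:2]),Q.min(0),Q.max(0))
    if n=="top":
      # rail: long axis by PCA and width profile
      Q=W[R][:,:2];c,ev=cv2.PCACompute(Q.astype(np.float32),None);e=ev[0]*np.sign(ev[0][0]);print("pca",c,e,np.arctan2(e[1],e[0]))
E
```

```text
bench z 0.0016916062443841362
top rail 809 (array([ 648.1, -119.3]), array([110.7,  46.4]), 17.12) 0.04679792185898668
bars 816 (array([561.3, 287.4]), array([109.4, 321.5]), 61.37) 0.029521299574229887
jig 4858 (array([569.2, 273.6]), array([247.3, 337.9]), 89.79)
beam (array([434.7, 188.2]), array([409.3, 579.7]), 37.18) [ 0.10024567 -0.16402932  0.09009004] [0.69997814 0.2999393  0.13489241]
case (array([641. ,  61.8]), array([176.3, 161.8]), 89.95) [ 0.56001915 -0.02630258  0.06019411] [0.72195858 0.14991997 0.17700949]
chest (array([ 607.9, -330. ]), array([215.6, 191.1]), 0.06) [ 0.50011285 -0.42550221  0.25000665] [ 0.7157399  -0.23436645  0.28790088]
pca [[ 0.6497039  -0.11882555]] [0.9475297  0.31966802] 0.3253791
side rail 1234 (array([ 647.5, -121.4]), array([108.8,  46.5]), 16.51) 0.0463386034204869
bars 719 (array([501.7, 325.7]), array([ 95.5, 192.7]), 72.39) 0.02919340972095208
jig 3530 (array([566.6, 274.4]), array([234.2, 333.2]), 89.78)
beam (array([427.5, 180.9]), array([393.1, 580.2]), 37.25) [ 0.10089951 -0.16742988  0.09000707] [0.69987683 0.29981645 0.13495741]
case (array([643.2,  60.3]), array([166.4, 179. ]), 0.17) [ 0.56002758 -0.02945074  0.06006526] [0.72617912 0.14999259 0.17887397]
chest (array([ 607.7, -332.1]), array([215.4, 184. ]), 0.03) [ 0.500007   -0.42401609  0.25000321] [ 0.71539914 -0.24005872  0.28330048]
```

```bash
python3 - <<'E'
from rig import *
from h import *
def rot(a): c,s=np.cos(a),np.sin(a); return np.array([[c,s,0],[s,-c,0],[0,0,-1.]])
p=sense()["position"]; move_l([p[0],p[1],.5],feed=.3)
print(sense()["time_s"])
movep([.64,-.12,.45],rot(.29)); move_l([.64,-.12,.30],feed=.2)
s=sense();print(s["time_s"],s["position"])
q,d=camera("wrist");np.savez("w1.npz",q=q,d=d,R=s["tcp_rot"],t=s["position"]);cv2.imwrite("pics/w1.png",q[:,:,::-1])
cp=camera_params("wrist");R,t=wristpose(s,cp);W=world(cp,d,R,t);z=W[...,2];x=W[...,0];y=W[...,1]
m=(z>.036)&(z<.055)&(abs(y+.12)<.08)&(x>.5)
n,l,st,c=cv2.connectedComponentsWithStats(m.astype(np.uint8));k=1+st[1:,4].argmax();m=(l==k)
print(m.sum(),np.median(z[m]),rect(W[m][:,:2]))
mo=cv2.morphologyEx(m.astype(np.uint8),cv2.MORPH_OPEN,np.ones((45,45)))>0
print("body",mo.sum(),rect(W[mo][:,:2]))
# jig from top: connected comp
d=np.load("top0.npy");p=np.load("top0rgb.npy").astype(int);W=world(camera_params("top"),d);z=W[...,2]-.0017
m=np.zeros(z.shape,np.uint8);m[195:300,180:262]=1
m2=m*(z>.006)*(z<.033);n,l,st,c=cv2.connectedComponentsWithStats(m2.astype(np.uint8));k=1+st[1:,4].argmax();print("jig",rect(W[l==k][:,:2]))
b=(m*(z>.021)*(z<.035))>0
print("bars",b.sum(),rect(W[b][:,:2]))
E
```

```text
1.0583
4.2417 [ 0.64073395 -0.12013285  0.30138985]
6186 0.04639094814655334 (array([ 627.9, -126.7]), array([151.5,  45. ]), 16.87)
body 0 (array([0., 0.]), array([0., 0.]), 0.0)
jig (array([474. , 290.2]), array([214.5, 135.8]), 16.68)
bars 921 (array([478.2, 320.3]), array([104.3, 223.8]), 83.59)
```

View pics/w1.png

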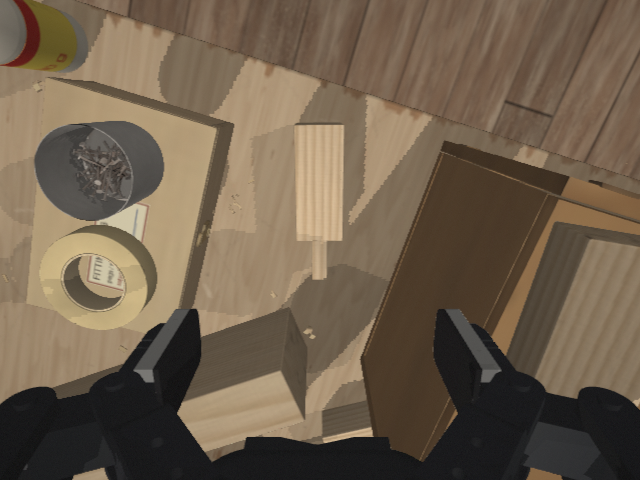

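The wrist view shows the rail's body at (320,180), the tenon at (319,260) and the square end at the top. The fit gives the full 151.5 x 45.0 mm outline, with rail_mid at (0.648,-0.1206) and yaw 0.294. Beam and chest stand clear of the fingers.

```bash
python3 - <<'E'
from rig import *
from h import *
f=np.load("w1.npz");cp=camera_params("wrist");T=cp["tool_from_camera"]
W=world(cp,f["d"],f["R"]@T[:3,:3],f["R"]@T[:3,3]+f["t"]);m=np.zeros((480,640),bool);m[310:420,180:310]=1;Q=W[m&(W[...,2]>.1)&(W[...,2]<.13)];print("beam max x",Q.max(0),Q[Q[:,0].argmax()])
def rot(a): c,s=np.cos(a),np.sin(a); return np.array([[c,s,0],[s,-c,0],[0,0,-1.]])
if Q[:,0].max()>.595: raise SystemExit
R=rot(.2944)
command_gripper(.085,40)
move_l([.648,-.1206,.15],R,feed=.2)
print(move_l([.648,-.1206,.046],R,feed=.08,until_force=10),sense()["position"])
command_gripper(.03,40)
s=sense();print(s["time_s"],s["finger_gap"],s["gripper_force"],s["wrist_force"])
move_l([.648,-.1206,.32],feed=.2)
s=sense();print(s["time_s"],s["finger_gap"],s["gripper_force"],s["wrist_force"])
movep([.43,.24,.32],rot(.2944));move_l([.43,.24,.23],feed=.2)
s=sense();print(s["time_s"],s["position"])
q,d=camera("wrist");np.savez("w2.npz",q=q,d=d,R=s["tcp_rot"],t=s["position"]);cv2.imwrite("pics/w2.png",q[:,:,::-1])
E
```

```text
beam max x [ 0.49475455 -0.05406721  0.12151407] [ 0.49475455 -0.13035774  0.11170321]
False [ 0.64845364 -0.12065037  0.04665388]
7.3083 0.04447189074512052 43.677427768707275 [-0.48682469  1.11546956  2.44492534]
8.825 0.04459521446404128 43.18392992019653 [-0.26304652 -0.70669099 -1.17705705]
10.9833 [0.43086825 0.24011966 0.23058117]
```

View pics/w2.png

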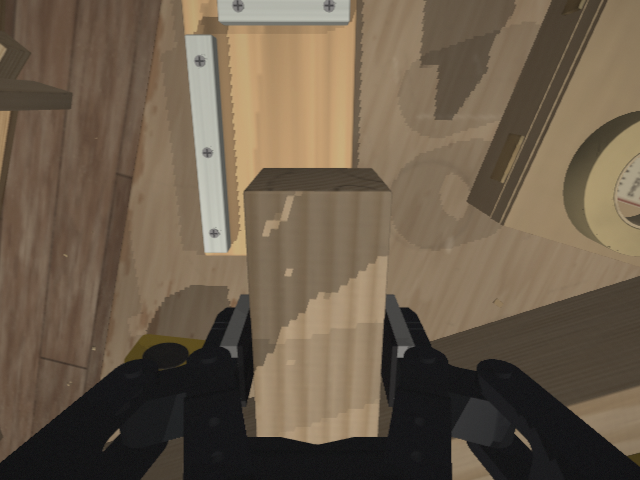

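The wrist view shows the rail held square, with its sawn end at (318,180). The long bar runs from (200,37) to (217,250) and the inner edge of the short bar is at about row 22. The tape's shadowed shape is at (165,350), left of the gripper.

```bash
cat > jig.py <<'E'
from rig import *
from h import *
import sys
def jigfit(fn,roiL,roiS):
    f=np.load(fn);cp=camera_params("wrist");T=cp["tool_from_camera"];R=f["R"]@T[:3,:3];t=f["R"]@T[:3,3]+f["t"]
    q=f["q"].astype(int);W=world(cp,f["d"],R,t);z=W[...,2]
    gray=((q.max(2)-q.min(2))<28)&(q.min(2)>110)
    K=cp["K"]
    def ray(u,v,h):
        r=np.c_[(u-K[0,2])/K[0,0],(v-K[1,2])/K[1,1],np.ones(len(u))]@R.T
        return (t+r*((h-t[2])/r[:,2])[:,None])[:,:2]
    def line(P):
        for _ in range(4):
            vx,vy,x0,y0=cv2.fitLine(P.astype(np.float32),cv2.DIST_HUBER,0,1e-4,1e-4).ravel()
            r=abs((P-[x0,y0])@[-vy,vx]);P=P[r<max(3*np.median(r),3e-4)]
        return np.array([x0,y0]),np.array([vx,vy]),r.max(),len(P)
    r0,r1,c0,c1=roiL;L=gray.copy();L[:]=0;L[r0:r1,c0:c1]=gray[r0:r1,c0:c1]
    rows=[v for v in range(r0,r1) if L[v].any()]
    lo=np.array([np.flatnonzero(L[v])[0]-.5 for v in rows]);hi=np.array([np.flatnonzero(L[v])[-1]+.5 for v in rows]);rows=np.array(rows,float)
    S=gray.copy();S[:]=0;r0,r1,c0,c1=roiS;S[r0:r1,c0:c1]=gray[r0:r1,c0:c1]
    cols=[u for u in range(c0,c1) if S[:,u].any()];bot=np.array([np.flatnonzero(S[:,u])[-1]+.5 for u in cols])
    cols=np.array(cols,float)
    print("bar z",np.median(z[L]),"row140",[(u,tuple(q[140,u]),round(float(z[140,u]),3)) for u in range(208,238,3)])
    print("col280",[(v,tuple(q[v,280]),round(float(z[v,280]),3)) for v in range(8,32,2)])
    return line(ray(lo,rows,.028)),line(ray(hi,rows,.028)),line(ray(cols,bot,.028)),line(ray(hi,rows,.012)),line(ray(cols,bot,.012))
if __name__=="__main__":
    r=jigfit("w2.npz",(55,235,180,245),(0,35,245,340))
    for a in r:
        p,e=a[0],a[1]; e=e if abs(e[0])<abs(e[1]) or e[0]>0 else -e; print(p,e,np.arctan2(e[1],e[0]),a[2:])
    n=np.array([-r[0][1][1],r[0][1][0]]);print("width",(r[0][0]-r[1][0])@n)
E
python3 jig.py
```

```text
bar z 0.02938567834415798 row140 [(208, (np.int64(185), np.int64(187), np.int64(176)), 0.03), (211, (np.int64(186), np.int64(187), np.int64(176)), 0.031), (214, (np.int64(184), np.int64(185), np.int64(174)), 0.03), (217, (np.int64(183), np.int64(184), np.int64(173)), 0.029), (220, (np.int64(89), np.int64(90), np.int64(85)), 0.025), (223, (np.int64(106), np.int64(96), np.int64(82)), 0.014), (226, (np.int64(148), np.int64(122), np.int64(89)), 0.014), (229, (np.int64(152), np.int64(124), np.int64(90)), 0.013), (232, (np.int64(149), np.int64(122), np.int64(90)), 0.012), (235, (np.int64(155), np.int64(128), np.int64(94)), 0.014)]
col280 [(8, (np.int64(177), np.int64(178), np.int64(168)), 0.03), (10, (np.int64(180), np.int64(182), np.int64(172)), 0.029), (12, (np.int64(182), np.int64(183), np.int64(172)), 0.028), (14, (np.int64(180), np.int64(182), np.int64(171)), 0.03), (16, (np.int64(183), np.int64(184), np.int64(174)), 0.031), (18, (np.int64(186), np.int64(188), np.int64(177)), 0.029), (20, (np.int64(176), np.int64(177), np.int64(166)), 0.029), (22, (np.int64(114), np.int64(114), np.int64(108)), 0.028), (24, (np.int64(114), np.int64(114), np.int64(106)), 0.02), (26, (np.int64(153), np.int64(125), np.int64(91)), 0.015), (28, (np.int64(154), np.int64(126), np.int64(91)), 0.013), (30, (np.int64(154), np.int64(126), np.int64(91)), 0.012)]
[0.44814023 0.34488997] [0.9572742  0.28918186] 0.29337206 (np.float64(0.00043933107788163164), 180)
[0.4539287  0.32577235] [0.9568362  0.29062772] 0.29488283 (np.float64(0.000452773484159858), 180)
[0.5573437  0.28722796] [ 0.2895581 -0.9571604] -1.2770312 (np.float64(1.2389713013286054e-09), 95)
[0.45127353 0.32893887] [0.95683616 0.29062778] 0.2948829 (np.float64(0.0004752970442798434), 180)
[0.55531377 0.30341578] [ 0.2895581 -0.9571604] -1.2770312 (np.float64(5.987344551613342e-09), 95)
width 0.019974729
```

```bash
sed -i 's/q.min(2)>110/q.min(2)>145/; /print("bar z"/d; /print("col280"/d' jig.py; cat > go.py <<'E'
from jig import *
r=jigfit("w2.npz",(55,235,180,245),(0,35,245,340))
a=.2943;ex=np.array([np.cos(a),np.sin(a)]);ey=np.array([-ex[1],ex[0]])
px=r[2][0]@ex;py=r[1][0]@ey;C=px*ex+py*ey
def rot(a): c,s=np.cos(a),np.sin(a); return np.array([[c,s,0],[s,-c,0],[0,0,-1.]])
def J(jx,jy,z): return np.r_[C+jx*ex+jy*ey,z]
def st(l):
    s=sense();p=s["position"];d=p[:2]-C;F=s["wrist_force"]
    print(l,round(s["time_s"],2),"jig",np.round([d@ex*1e3,d@ey*1e3,p[2]*1e3],1),"F",np.round([F[:2]@ex,F[:2]@ey,F[2]],1),"gap",round(s["finger_gap"],4),"grip",round(s["gripper_force"],1),"M",np.round(s["ft_torque"],2));return s
E
python3 - <<'E'
from go import *
print(C,np.arctan2(*r[2][1][::-1])+np.pi/2,r[2][2:])
R=rot(a)
move_l(J(-.067,-.033,.23),R,feed=.2);st("hover")
move_l(J(-.067,-.033,.075),R,feed=.12);st("low")
print(move_l(J(-.067,-.033,.054),R,feed=.02,until_force=5));st("down")
s=sense()
q,d=camera("wrist");np.savez("w3.npz",q=q,d=d,R=s["tcp_rot"],t=s["position"]);cv2.imwrite("pics/w3.png",q[:,:,::-1])
E
```

```text
[0.53793301 0.3519409 ] 0.28046608 (np.float64(0.0003485773989401206), 86)
hover 11.59 jig [-67.  -32.9 230.5] F [-0.9  0.4 -2. ] gap 0.0442 grip 43.2 M [-0.05 -0.    0.01]
low 13.03 jig [-66.5 -32.7  75.7] F [ 0.3  0.4 -1.2] gap 0.0441 grip 43.2 M [ 0.01 -0.01 -0.  ]
True
down 13.82 jig [-67.1 -33.1  58.4] F [-0.6 -0.3  4. ] gap 0.0444 grip 44.0 M [ 0.02  0.09 -0.05]
```

View pics/w3.png

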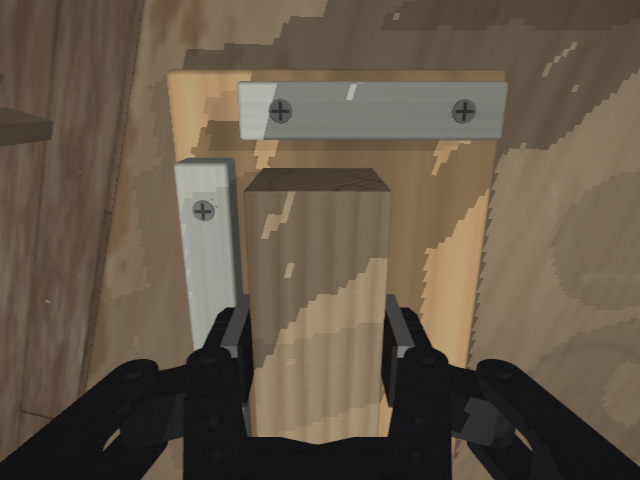

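The rail is flat on the base. Its long side at (245,300) is about 10 mm from the long bar at (237,300), and the end at row 180 is about 12 mm from the short bar's face at row 140. Next I seat it gently.

```bash
python3 - <<'E'
from go import *
z=sense()["position"][2]
st("0")
print(move_l(J(-.067,-.010,z),feed=.015,until_force=8));s=st("y")
p=sense()["position"];d=(p[:2]-C)@ey
print(move_l(J(-.040,d,z),feed=.015,until_force=9));st("x")
sleep(.3);st("settle")
E
```

```text
0 13.88 jig [-67.1 -33.1  58.4] F [-0.2 -0.2  4.7] gap 0.0444 grip 44.0 M [-0.04  0.14  0.01]
True
y 14.84 jig [-66.5 -22.4  58.5] F [-1.7 -0.4  4.5] gap 0.0442 grip 43.8 M [-0.04 -0.02  0.09]
True
x 15.34 jig [-66.5 -22.3  58.6] F [-0.9 -0.6  5. ] gap 0.0445 grip 43.8 M [-0.    0.    0.08]
settle 15.64 jig [-66.4 -22.3  58.6] F [-0.8 -0.4  5.5] gap 0.0446 grip 43.8 M [ 0.08 -0.02  0.02]
```

```bash
python3 - <<'E'
from go import *
z=sense()["position"][2]
for jx in(-.0655,-.0645,-.0625,-.0605,-.0585):
    move_l(J(jx,-.0228,z),feed=.02);s=st(jx)
    if abs(s["wrist_force"][:2]).max()>12: break
E
```

```text
-0.0655 15.89 jig [-66.3 -22.4  58.7] F [-3.3 -0.3  5.9] gap 0.044 grip 44.2 M [0.04 0.38 0.07]
-0.0645 16.14 jig [-66.2 -22.3  58.7] F [-5.6 -0.1  8.5] gap 0.0444 grip 44.5 M [-0.17  0.79  0.08]
-0.0625 16.39 jig [-64.6 -22.3  58.7] F [-6.1 -2.2  9.6] gap 0.0442 grip 44.4 M [-0.19  1.04  0.05]
-0.0605 16.64 jig [-62.6 -22.4  58.7] F [-6.7 -0.4  9.6] gap 0.0441 grip 44.4 M [-0.19  0.96  0.04]
-0.0585 16.89 jig [-60.6 -22.4  58.7] F [-6.2 -1.6  9.5] gap 0.0444 grip 44.4 M [-0.26  0.97  0.08]
```

```bash
python3 - <<'E'
from go import *
z=sense()["position"][2]-.0005
for jx in np.arange(-.0575,-.048,.001):
    move_l(J(jx,-.0228,z),feed=.02);s=st(round(jx,4))
    if s["wrist_force"][:2]@ex<-14: break
for jy in np.arange(-.022,-.012,.001):
    move_l(J(jx,jy,z),feed=.02);s=st(round(jy,4))
    if s["wrist_force"][:2]@ey<-12: break
E
```

```text
-0.0575 17.14 jig [-60.5 -22.3  58.7] F [-8.8 -1.1 15.2] gap 0.0445 grip 45.1 M [-0.48  1.57  0.09]
-0.0565 17.39 jig [-59.7 -22.3  58.7] F [-10.   -1.5  14.3] gap 0.0443 grip 45.1 M [-0.53  1.59  0.14]
-0.0555 17.64 jig [-58.7 -22.3  58.7] F [-9.9 -1.5 15. ] gap 0.0441 grip 45.1 M [-0.53  1.62  0.15]
-0.0545 17.89 jig [-57.7 -22.3  58.7] F [-9.7 -1.5 15.2] gap 0.0443 grip 45.1 M [-0.53  1.66  0.11]
-0.0535 18.14 jig [-56.7 -22.3  58.7] F [-9.6 -0.5 14.8] gap 0.0444 grip 45.1 M [-0.56  1.64  0.1 ]
-0.0525 18.39 jig [-55.7 -22.3  58.7] F [-9.8 -0.8 15.6] gap 0.044 grip 45.1 M [-0.55  1.62  0.09]
-0.0515 18.64 jig [-54.7 -22.3  58.7] F [-9.6 -0.6 15.2] gap 0.0445 grip 45.1 M [-0.57  1.65  0.1 ]
-0.0505 18.89 jig [-54.7 -22.3  58.7] F [-12.3  -1.7  17.5] gap 0.0444 grip 45.6 M [-0.74  2.09  0.05]
-0.0495 19.14 jig [-54.6 -22.3  58.7] F [-15.8  -2.2  19.4] gap 0.0443 grip 45.8 M [-0.88  2.5   0.02]
-0.022 19.39 jig [-54.6 -22.2  58.7] F [-14.9  -3.4  20. ] gap 0.0444 grip 45.9 M [-1.18  2.47 -0.01]
-0.021 19.64 jig [-54.6 -22.2  58.7] F [-15.1  -5.2  21.6] gap 0.0441 grip 46.0 M [-1.54  2.44  0.04]
-0.02 19.89 jig [-54.6 -22.1  58.7] F [-15.8  -6.8  22.5] gap 0.0442 grip 46.1 M [-1.86  2.38  0.06]
-0.019 20.14 jig [-54.6 -22.   58.8] F [-15.6  -8.5  23.1] gap 0.0441 grip 46.3 M [-2.16  2.35  0.12]
-0.018 20.39 jig [-54.5 -22.   58.7] F [-15.2 -10.1  25.3] gap 0.0442 grip 46.4 M [-2.51  2.26  0.1 ]
-0.017 20.64 jig [-54.5 -21.9  58.8] F [-15.4 -11.5  25.2] gap 0.0444 grip 46.5 M [-2.84  2.2   0.1 ]
-0.016 20.89 jig [-54.5 -21.9  58.8] F [-16.6 -13.4  26.5] gap 0.0441 grip 46.7 M [-3.27  2.23  0.19]
```

```bash
python3 - <<'E'
from go import *
z=.0582
for k in range(9):
    z+=.0008
    move_l(J(-.0495,-.016,z),feed=.02);s=st(round(z,4))
    if s["wrist_force"][2]<7: break
sleep(.3);s=st("end")
q,d=camera("wrist");np.savez("w4.npz",q=q,d=d,R=s["tcp_rot"],t=s["position"]);cv2.imwrite("pics/w4.png",q[:,:,::-1])
p,d=camera("side");c=p[110:220,270:430];cv2.imwrite("pics/s4.png",cv2.resize(c,None,fx=4.5,fy=4.5,interpolation=cv2.INTER_CUBIC)[:,:,::-1])
E
```

```text
0.059 21.14 jig [-54.5 -21.9  58.8] F [-14.3 -11.8  21.7] gap 0.0444 grip 46.0 M [-3.03  1.91  0.18]
0.0598 21.39 jig [-54.5 -21.8  58.9] F [-13.5 -11.7  14.9] gap 0.0443 grip 45.4 M [-2.7   1.52  0.2 ]
0.0606 21.64 jig [-54.5 -21.9  59. ] F [-11.1 -10.2  11.2] gap 0.0441 grip 44.8 M [-2.55  1.27  0.14]
0.0614 21.89 jig [-54.4 -21.9  59.2] F [-8.7 -8.8  6.2] gap 0.0445 grip 44.2 M [-2.38  0.98  0.27]
end 22.19 jig [-54.4 -21.9  59.2] F [-9.6 -9.6  6.5] gap 0.0439 grip 44.2 M [-2.39  1.08  0.19]
```

View pics/w4.png

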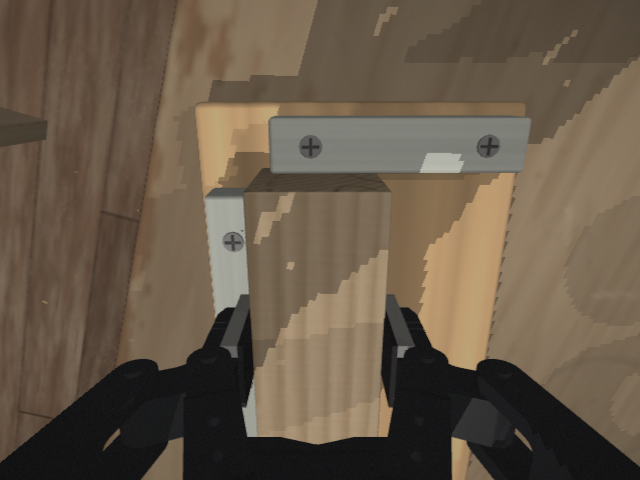

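View pics/s4.png

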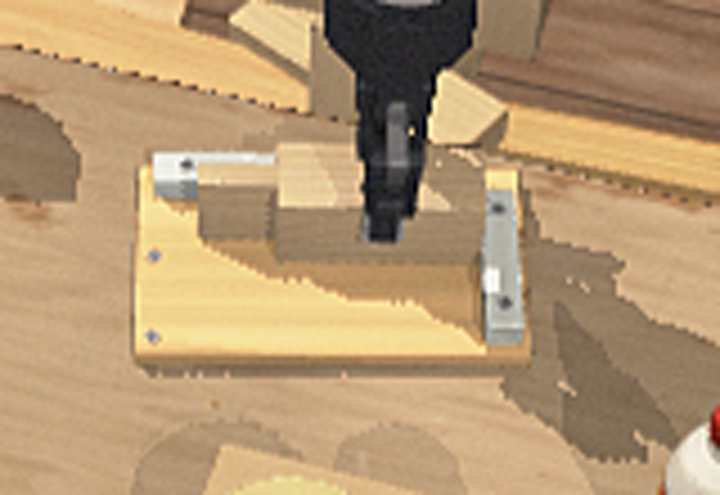

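Wrist and side views agree. The end face meets the short bar at (318,172), the side lies along the long bar at x≈246, the tenon points out of the open end and the rail is flat. Next I check the tilt and firm up the push.

```bash
python3 - <<'E'
from go import *
from scipy.spatial.transform import Rotation as Ro
def tilt():
    v=Ro.from_matrix(sense()["tcp_rot"]@rot(a).T).as_rotvec()*1e3
    print(" tilt mrad about jig x,y,z",np.round([v[:2]@ex,v[:2]@ey,v[2]],1))
tilt()
for jx,jy,z in((-.0485,-.0145,.0612),(-.0475,-.013,.061),(-.0465,-.0115,.061)):
    move_l(J(jx,jy,z),rot(a),feed=.02);sleep(.2);st((jx,jy,z));tilt()
f=np.load("w4.npz");cp=camera_params("wrist")
s=sense();p,d=camera("wrist");R,t=wristpose(s,cp);W=world(cp,d,R,t)
Q=W[215:420,262:375].reshape(-1,3);Q=Q[(Q[:,2]>.045)&(Q[:,2]<.07)]
A=np.c_[(Q[:,:2]-C)@ex,(Q[:,:2]-C)@ey,np.ones(len(Q))];c=np.linalg.lstsq(A,Q[:,2],rcond=None)[0];print("top plane slopes",c, np.median(Q[:,2]))
E
```

```text
tilt mrad about jig x,y,z [-19.6  18.5  -2. ]
(-0.0485, -0.0145, 0.0612) 22.74 jig [-54.4 -22.   59.1] F [-12.3 -13.3  12.3] gap 0.0441 grip 44.8 M [-3.32  1.51  0.21]
 tilt mrad about jig x,y,z [-15.1  15.   -2.3]
(-0.0475, -0.013, 0.061) 23.19 jig [-54.4 -21.9  59. ] F [-15.3 -15.2  17.4] gap 0.0441 grip 45.4 M [-3.93  2.05  0.18]
 tilt mrad about jig x,y,z [-18.2  17.3  -2.7]
(-0.0465, -0.0115, 0.061) 23.64 jig [-54.4 -21.8  59.1] F [-19.2 -19.2  20.7] gap 0.0442 grip 45.9 M [-4.65  2.4   0.33]
 tilt mrad about jig x,y,z [-21.2  19.7  -2.9]
top plane slopes [-0.01072763 -0.01791466  0.0581458 ] 0.059032215863496065
```

The rail has tilted about 1° with the arm's compliance, so I'll counter-rotate the commanded attitude to set it flat again.

```bash
python3 - <<'E'
from go import *
from scipy.spatial.transform import Rotation as Ro
e3x=np.r_[ex,0];e3y=np.r_[ey,0]
def err():
    v=Ro.from_matrix(sense()["tcp_rot"]@rot(a).T).as_rotvec();return np.array([v@e3x,v@e3y,v[2]])
cmd=np.zeros(3);z=.0608
for k in range(5):
    cmd-=.7*err()
    w=cmd[0]*e3x+cmd[1]*e3y+np.r_[0,0,cmd[2]]
    move_l(J(-.0475,-.0125,z),Ro.from_rotvec(w).as_matrix()@rot(a),feed=.02);sleep(.25);s=st(k);print("  err mrad",np.round(err()*1e3,1),"cmd",np.round(cmd*1e3,1))
    if abs(s["wrist_force"]).max()>45: break
s=sense();p,d=camera("wrist");cv2.imwrite("pics/w5.png",p[:,:,::-1]);cp=camera_params("wrist");R,t=wristpose(s,cp);W=world(cp,d,R,t)
Q=W[215:420,262:375].reshape(-1,3);Q=Q[(Q[:,2]>.045)&(Q[:,2]<.07)]
A=np.c_[(Q[:,:2]-C)@ex,(Q[:,:2]-C)@ey,np.ones(len(Q))];c=np.linalg.lstsq(A,Q[:,2],rcond=None)[0];print("top plane slopes",c, np.median(Q[:,2]))
E
```

```text
0 24.19 jig [-54.8 -22.4  58.4] F [-16.3 -17.7  17.8] gap 0.0439 grip 45.5 M [-4.3   2.06  0.15]
  err mrad [-4.7  4.9 -1.9] cmd [ 14.8 -13.7   2. ]
1 24.69 jig [-54.8 -22.4  58.4] F [-15.8 -16.3  16.9] gap 0.0441 grip 45.5 M [-4.59  2.05 -0.09]
  err mrad [-1.7  1.7 -1.2] cmd [ 18.1 -17.2   3.4]
2 25.19 jig [-54.9 -22.5  58.3] F [-15.8 -15.8  17.8] gap 0.0441 grip 45.5 M [-4.67  2.07 -0.19]
  err mrad [-0.7  0.7 -0.7] cmd [ 19.3 -18.4   4.2]
3 25.69 jig [-54.8 -22.5  58.3] F [-14.8 -16.4  17.4] gap 0.0439 grip 45.5 M [-4.76  2.03 -0.22]
  err mrad [-0.2  0.3 -0.4] cmd [ 19.7 -18.9   4.7]
4 26.19 jig [-54.8 -22.5  58.3] F [-15.  -16.5  17. ] gap 0.0442 grip 45.5 M [-4.82  2.   -0.32]
  err mrad [-0.1  0.1 -0.3] cmd [ 19.8 -19.1   5. ]
top plane slopes [0.00028311 0.00019969 0.05842754] 0.058412951902061236
```

```bash
python3 - <<'E'
from go import *
from scipy.spatial.transform import Rotation as Ro
w=.0198*np.r_[ex,0]-.0191*np.r_[ey,0]+np.r_[0,0,.005]
Rc=Ro.from_rotvec(w+.0015*np.r_[ex,0]-.0015*np.r_[ey,0]).as_matrix()@rot(a)
move_l(J(-.0468,-.0118,.0616),Rc,feed=.02);sleep(.5);s=st("final")
v=Ro.from_matrix(s["tcp_rot"]@rot(a).T).as_rotvec();print(np.round(np.array([v[:2]@ex,v[:2]@ey,v[2]])*1e3,1))
F=s["wrist_force"]
if F[:2]@ex<-10 and F[:2]@ey<-10 and F[2]>4 and abs(v).max()<.006: print(finish_job())
E
```

```text
final 26.99 jig [-54.8 -22.5  58.4] F [-16.4 -16.8  14. ] gap 0.0442 grip 45.1 M [-4.92  2.02 -0.24]
[ 0.2  0.4 -0.3]
the job is handed in; nothing more can be done
None
```

The rail is lying flat in the jig corner with its tenon pointing out of the open end, and the job is handed in at about 27 s with the gripper still pushing it against both bars at roughly 16 N each.

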